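# Check the gear unit's oil level with its dipstick

### The arm

A 6-joint arm with a two-finger parallel gripper is mounted at the origin on a cart in front of the work surface, level with it; the furniture and walls round the work are solid. World frame = base frame: x ahead of the robot, y to its left, z up, the work surface at z = 0. Lengths are in mm, angles in rad, forces in N, time in s.
With the tool pointing down it reaches from about 300 to 950 mm from the base axis. Payload 3.1 kg.
Tool frame: the origin (TCP) lies midway between the tips of the shut fingers; the grasp point (between the pads) lies 19 mm behind it; z points along the fingers, y is the line along which they close (so a half turn about z gives the same grasp; the last joint's range is limited). The gripper opens to 85 mm and grips with 20 to 120 N. Pads are 22 mm wide; open, the fingers measure 114 mm over their backs; the gripper's body (76 mm by 85 mm) begins 54 mm behind the grasp point. The pads swing forward as they close: fully open they stand 13 mm farther back than shut.
Start: joints at [-1.229, 0.308, 1.634, -0, 1.2, -0.07], TCP at [250.137, -572.768, 231.272] pointing down, gripper open.
Joint ranges: [-3.06, 3.06], [-0.79, 1.96], [0.05, 2.63], [-1.19, 4.34], [0.05, 2.64], [-2.94, 2.94]. Speed limits (rad/s): [2.79, 2.79, 3.14, 3.14, 3.14, 3.14].

### API

Orientations are given as a unit quaternion [w, x, y, z].
In Python, from bench import observe, snapshot, get_calibration, sign_off, find_in, landmark_of gives the robot as it stands. The module is installed in compiled form; this text tells all that it offers.
- The arm moves only by the tool apply_moves, never from a script. Its argument "targets" is a list that holds one entry, the list of rows, each a list of 7 numbers: the opening, from 0 (shut) to 1 (fully open), then the shift along the tool's x, y, z normalised to -1 to 1, where 1 is 15 cm, then the turn, a rotation vector about the tool's x, y, z normalised to -1 to 1, where 1 is pi rad. In form: [[[gripper, dx, dy, dz, wx, wy, wz], ...]]. A call has exactly 8 rows; each row is the pose to reach, as a shift and turn from the pose commanded when the call began, along the tool's axes at that moment, turning the shorter way round; what a row does not reach only later rows make up. A row lasts 1/8 s, in which the tool goes at most 62.5 mm and 10.7 degrees, less where a joint would pass 70% of its speed; a pose out of reach is approached as far as the arm can. A call with a number of a shift or a turn outside -1 to 1 is refused whole. A call with a gripper value outside its range is refused whole. The fingers move at their own pace and stop on an object; the grip force is fixed at half the most. Time passes only in rows, so rows that repeat a pose let the fingers close, or fill a call up. It gives the time, the measured TCP pose, the force, the opening and the grip force at its end, in the units of the state.
- observe(): the state, without advancing time (a new reading comes with each control period).
- snapshot(name): name is "side" or "top"; returns the picture (480x640x3 uint8, blue, green, red); there is no depth.
- get_calibration(name): a dict with "intrinsics" (3x3 intrinsics, pixels), "xyz" and "orientation" of the camera in the world. Camera axes: x right, y down, z forward; pixel columns grow to the right and rows downward; lengths in mm; the calibration is good to about 2 mm. A picture is of the moment at which its call begins. get_calibration takes no time and is no camera call.
- sign_off(): hands the job in; it is judged then, once.
Trained networks look in the newest picture that a camera, given by its name, has taken for a name from the list of things; names that differ only in an ending like _2 or _b are one class to them, and where a whole thing is asked for, a point or a joint stands for the part that bears it (a point fixed in the world has none). Each returns a list of dicts, best first, with "score" (0 to 1); they miss things now and then, are a little off and sometimes report something else, mostly with a low value. They report only what shows in the picture. A call takes as long as a camera call. They do not tell look-alikes from the thing itself.
- find_in(thing, camera): "position" ([x, y, z] in mm, in the coordinates of the camera as it stood for that picture, good to about 4 mm: the middle of the surface that is visible of it).
- landmark_of(thing, camera): "position" ([x, y, z] in mm, in the coordinates of the camera as it stood for that picture, good to about 4 mm: a listed point, or the origin of a listed thing).
The state is a dict: "clock": time; "joint_positions": joint angles; "joint_velocities": joint speeds; "tau": joint torques, N m; "ee_pos": TCP position; "orientation": TCP orientation; "contact_force": force on the tool from outside, world axes, zero at the start; "torque": the same for the moment, N m; "finger_gap": finger opening in mm; "finger_force": force on a finger pad.
Only numpy, scipy, OpenCV 4.12 (cv2) and the standard library are available. Lean on these libraries where they do the work, as an engineer would, in place of code of your own. Each camera call takes 0.05 s, during which the arm holds its last target. There are 200 camera calls.

### The job

Check the oil level of the green gear unit: take the red-handled dipstick (the one that matches the red band on the unit's sloping guide tube; leave the blue one in the rack) and push it down the tube until its collar stops on the mouth, then draw it right out. Present it for reading: keep holding it level and still, with its tip above the middle of the green drip cup, a few centimetres (3 to 14) clear of the rim. Finish while still holding it like that, with the cup, the blue bottle and the blue dipstick left as they stood.

Things in the scene. Friction and masses are not known exactly. Their poses are not given: they have to be found in the camera images.
- red_gauge: Red-handled dipstick, loose, level in the rack, axis 50 mm above the bench, z up. Origin on its axis at the collar face that stops on the tube mouth. Rod 8 mm thick, from there 90 mm along own -y, last 6 mm tapered. Along +y: collar 28 mm wide to y = 5 mm, neck, red handle y = 11 to 55 mm (14 mm wide in x, 18 high in z; grip its flat sides at y = 33), 8 mm tail to y = 77. About 0.09 kg.
- red_gauge_tip (a point): Tip of the red-handled dipstick's rod (90 mm from the collar face).
- blue_gauge: The same dipstick with a blue handle, in the other place of the rack, 110 mm away from the red one to the side (parallel to it, either side). Not to be used or moved.
- rack: Fixed wooden rack; base plate 180 (its x) by 165 (its y) by 8 mm, origin under its centre. Two combs across it at y = +66 and -70 mm, 10 mm thick, tops 59 mm high; their open slots at x = +55 and -55 mm carry the dipsticks by tail and rod. A dipstick lifts straight up; beside its handle there is only the base plate.
- guide_tube: Fixed sloping steel tube with a red band on the gear unit's +y side, standing out 60 mm. Origin at the centre of its mouth, 130 mm above the bench; z points out of the tube along the bore, 40 degrees above level; x is level. Bore 14 mm, flared to 24 mm over the last 12 mm, rim 31 mm outside; free for the rod's whole 90 mm. Rigid.
- gear_unit: Fixed green gear reducer: housing 110 (its x) by 120 (its y) by 123 mm high on a base plate 170 by 150 mm, origin under its centre. An output shaft stands out at its -x face to x = -89 mm. The tube mouth lies at x = 0, y = +106, z = +130 mm from its origin.
- drip_cup: Small open green cup, 64 mm diameter at the rim, 60 mm high, loose, upright; origin at the centre of its underside. It must stay where it is.
- oil_can: Blue bottle with a white nozzle, 40 mm diameter, 120 mm high, loose, standing behind the work; origin at the centre of its underside. Bystander.
Things that resemble listed ones, but are neither listed nor needed, are in the scene too. Leave any pink look-alike of the red_gauge alone.

How it is judged:
By the outcome, as a careful person would: the job done as asked, in the order asked, and still so for the second after the job is handed in, while the arm keeps its last pose, push and grip.
It also fails if it takes over 51 s, if anything falls off the work surface, if the arm or the gripper's body presses on something with over 40 N, if the wrist force passes 120 N, or if a joint passes its speed limit or range.

## Working session

There is one attempt and no reset: what is moved stays moved. The work goes in short steps, Python scripts to look and compute and a tool call to move; the robot and the scene stay as the last step left them, time stands still between calls to the robot, and variables do not carry over. Pictures are saved under pics/ and viewed, at most 10 in all, crops included, and the job is handed in when it is done.

Besides the shell and the picture viewer there is one more tool, called after "Emit:" by a JSON object that holds its "api" and its "payload". apply_moves: Moves the arm, as the interface text tells. Its arguments: {"type":"object","properties":{"targets":{"type":"array"}},"required":["targets"]}

```bash
mkdir -p pics; cat > h.py <<'E'
import numpy as np, cv2
from scipy.spatial.transform import Rotation as R
from bench import *
def rot(q): return R.from_quat([q[1],q[2],q[3],q[0]])
def cam(n):
    c=get_calibration(n); return np.array(c["intrinsics"]),np.array(c["xyz"],float),rot(c["orientation"]).as_matrix()
def w(n,p): K,t,M=cam(n); return M@np.array(p)+t
def px(n,P): K,t,M=cam(n); q=K@(M.T@(np.array(P)-t)); return q[:2]/q[2]
E
python3 - <<'E'
from h import *
for n in ("side","top"):
    cv2.imwrite(f"pics/{n}0.png",snapshot(n)); K,t,M=cam(n); print(n,t.round(),K.round(1).tolist(),M[:,2].round(2))
    for f in (landmark_of,find_in):
        for o in ("red_gauge","red_gauge_tip","blue_gauge","rack","guide_tube","gear_unit","drip_cup","oil_can"):
            for d in f(o,n)[:4]:
                P=w(n,d["position"]); print(f.__name__[:4],o,round(d["score"],2),P.round().tolist(),px(n,P).round().tolist())
print(observe())
E
```

```text
side [  641. -1058.   520.] [[581.4, 0.0, 320.6], [0.0, 581.4, 238.8], [0.0, 0.0, 1.0]] [-0.05  0.93 -0.36]
call red_gauge 0.71 [504.0, 182.0, 47.0] [291.0, 234.0]
call red_gauge 0.57 [433.0, -53.0, 9.0] [244.0, 295.0]
call red_gauge_tip 0.65 [525.0, 94.0, 49.0] [297.0, 248.0]
call blue_gauge 0.6 [398.0, 150.0, 47.0] [243.0, 239.0]
call guide_tube 0.75 [543.0, -205.0, 129.0] [290.0, 273.0]
call gear_unit 0.89 [528.0, -309.0, 0.0] [277.0, 377.0]
call drip_cup 0.91 [631.0, -25.0, -3.0] [346.0, 296.0]
call oil_can 0.91 [722.0, -260.0, 2.0] [401.0, 360.0]
call red_gauge 0.58 [505.0, 178.0, 54.0] [291.0, 232.0]
call red_gauge 0.57 [434.0, -53.0, 25.0] [244.0, 288.0]
call red_gauge_tip 0.69 [437.0, -58.0, 23.0] [245.0, 290.0]
call red_gauge_tip 0.53 [500.0, 179.0, 51.0] [289.0, 233.0]
call blue_gauge 0.63 [400.0, 151.0, 53.0] [244.0, 237.0]
call rack 0.91 [451.0, 104.0, 23.0] [264.0, 257.0]
call guide_tube 0.74 [540.0, -224.0, 121.0] [288.0, 282.0]
call gear_unit 0.8 [534.0, -366.0, 76.0] [274.0, 355.0]
call gear_unit 0.26 [541.0, -229.0, 123.0] [287.0, 282.0]
call drip_cup 0.94 [634.0, -4
[... 1329 characters left out ...]
ositions': array([-1.22867310e+00,  3.08097696e-01,  1.63380267e+00, -7.12280160e-08,
        1.19969754e+00, -6.97111487e-02]), 'joint_velocities': array([ 0.00106707, -0.00013453,  0.00063624, -0.00060392,  0.00025429,
       -0.00043742]), 'tau': array([-4.34674585e-04, -4.15271330e+01, -2.77071226e+01, -2.47224398e-04,
        9.45708853e-04,  6.91080984e-06]), 'ee_pos': array([ 250.1521838 , -572.76114708,  231.27217989]), 'orientation': array([-2.60018780e-06,  9.78873861e-01,  2.04465069e-01, -3.89867775e-07]), 'contact_force': array([-1.3057249 , -0.09510771,  0.13521708]), 'torque': array([-0.05471642, -0.01026705, -0.03462789]), 'finger_force': 0.0, 'finger_gap': 85.49066750579036}
```

```bash
python3 - <<'E'
import cv2,numpy as np
t=cv2.imread("pics/top0.png");s=cv2.imread("pics/side0.png")
cv2.imwrite("pics/topc.png",cv2.resize(t[120:370,160:490],(792,600),interpolation=cv2.INTER_CUBIC))
cv2.imwrite("pics/sidec.png",cv2.resize(s[190:400,200:480],(800,600),interpolation=cv2.INTER_CUBIC))
E
```

```text
(no output)
```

View pics/topc.png

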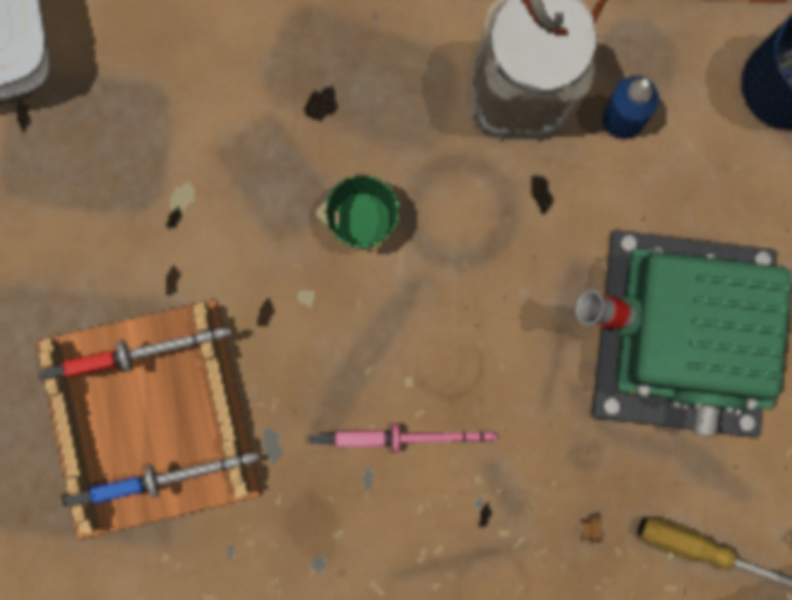

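View pics/sidec.png

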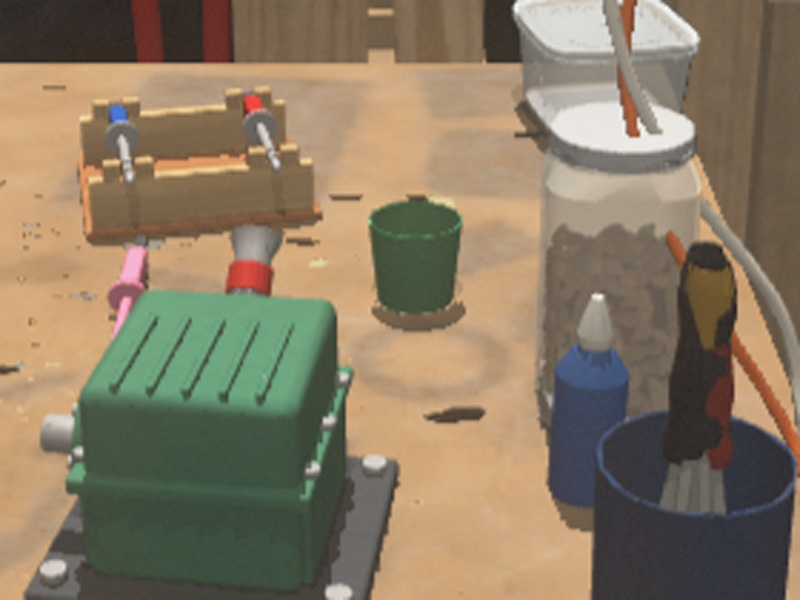

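Two candidates for the red dipstick: the one in the rack, crop (95,360), full picture about (210,268); and the pink one lying on the bench, crop (370,438), full (326,301). The one in the rack is saturated red like the tube band and lies parallel to the blue one, so that is the one meant. The enlarged crop confirms it. The cup is at crop (363,212), the tube mouth at (589,308).

```bash
cat >> h.py <<'E'
def ray(n,u,v):
    K,t,M=cam(n); d=M@np.linalg.solve(K,[u,v,1.]); return t,d/np.linalg.norm(d)
def atz(n,u,v,z): t,d=ray(n,u,v); return t+d*(z-t[2])/d[2]
def tri(a,b):
    A=np.zeros((3,3));y=np.zeros(3);rs=[ray("top",*a),ray("side",*b)]
    for t,d in rs: P=np.eye(3)-np.outer(d,d);A+=P;y+=P@t
    X=np.linalg.solve(A,y); return X,[np.linalg.norm((np.eye(3)-np.outer(d,d))@(X-t)).round(1) for t,d in rs]
E
python3 - <<'E'
from h import *
T=lambda x,y:(160+x*330/792,120+y*250/600)
S=lambda x,y:(200+x*.35,190+y*.35)
print("mouth",tri(T(588.5,308.5),S(256.5,238)), "z130:",atz("top",*T(588.5,308.5),130))
b=[atz("top",*T(*p),10)[:2] for p in ((629,243),(764,258),(611,406),(748,423))]
ang=lambda d:np.degrees(np.arctan2(d[1],d[0])).round(1)
print("bolts c",np.mean(b,0),[ang(b[0]-b[1]),ang(b[2]-b[3]),ang(b[0]-b[2])-0,ang(b[1]-b[3])])
for nm,off in (("red",(40,375,123,355,235,331)),("blue",(64,500,151,481,257,457))):
    P=[atz("top",*T(*off[i:i+2]),50) for i in (0,2,4)]; print(nm,np.round(P,1).tolist(),ang(P[0]-P[2]))
print("collar tri",tri(T(123,355),S(259,120)),"tip",tri(T(232,332),S(278,165)))
print("rim cup",atz("top",*T(363,207),60), tri(T(363,207),S(416,220)))
im=cv2.imread("pics/top0.png");hs=cv2.cvtColor(im,cv2.COLOR_BGR2HSV)
m=((hs[...,0]<6)|(hs[...,0]>174))&(hs[...,1]>190)&(hs[...,2]>80)
ys,xs=np.nonzero(m[250:290,170:225]);print("red blob",len(xs),atz("top",xs.mean()+170,ys.mean()+250,56))
im=cv2.imread("pics/side0.png");hs=cv2.cvtColor(im,cv2.COLOR_BGR2HSV)
m=((hs[...,0]<6)|(hs[...,0]>174))&(hs[...,1]>190)&(hs[...,2]>80)
ys2,xs2=np.nonzero(m[215:240,275:300]);print(len(xs2),tri((xs.mean()+170,ys.mean()+250),(xs2.mean()+275,ys2.mean()+215)))
E
```

```text
mouth (array([ 541.15046074, -206.94803406,  127.70242251]), [np.float64(1.3), np.float64(1.3)]) z130: [ 539.67749678 -206.76026107  130.        ]
bolts c [ 529.43723888 -314.18595515] [np.float64(84.2), np.float64(83.5), np.float64(-6.8), np.float64(-6.6)]
red [[484.5, 252.3, 50.0], [502.4, 181.6, 50.0], [523.9, 85.7, 50.0]] 103.3
blue [[378.6, 228.2, 50.0], [395.3, 154.7, 50.0], [416.4, 64.8, 50.0]] 103.0
collar tri (array([502.57847668, 181.08704541,  52.99886363]), [np.float64(0.4), np.float64(0.4)]) tip (array([524.62966627,  88.30040049,  51.85578512]), [np.float64(1.7), np.float64(1.7)])
rim cup [631.48840664 -23.60327079  60.        ] (array([631.200303  , -23.63733956,  57.89511202]), [np.float64(0.6), np.float64(0.6)])
red blob 4 [493.89757471 215.65527703  56.        ]
0 (array([nan, nan, nan]), [np.float64(nan), np.float64(nan)])<stdin>:17: RuntimeWarning: Mean of empty slice.
  ret = ret.dtype.type(ret / rcount)
```

```bash
cat >> h.py <<'E'
import json,os
def getc():
    c=json.load(open("cmd.json")); return np.array(c[0]),R.from_quat(c[1])
def setc(p,r): json.dump([list(map(float,p)),r.as_quat().tolist()],open("cmd.json","w"))
if not os.path.exists("cmd.json"): setc([250.137,-572.768,231.272],rot([0,.978874,.204465,0]))
def gauge_tool(yaw,tilt=0):  # tool x = gauge +y
    a,t=np.radians([yaw,tilt]); x=np.array([np.cos(a)*np.cos(t),np.sin(a)*np.cos(t),np.sin(t)])
    z=-np.array([-np.cos(a)*np.sin(t),-np.sin(a)*np.sin(t),np.cos(t)]); return R.from_matrix(np.c_[x,np.cross(z,x),z])
def go(p,r,frac=None,commit=True):
    p0,r0=getc(); s=(r0.inv().apply(np.array(p)-p0)/150).round(3); v=((r0.inv()*r).as_rotvec()/np.pi).round(3)
    print("end",s.tolist(),v.tolist())
    if max(abs(s))>1: print("TOO FAR")
    if frac is not None:
        for f in frac: print([float(x) for x in np.r_[s*f,v*f].round(3)])
    if commit: setc(p0+r0.apply(s*150),r0*R.from_rotvec(v*np.pi))
E
python3 - <<'E'
from h import *
p,r=getc(); F=np.arange(1,9)/8; g=gauge_tool(103.2)
A=np.array([250,-573,231.]);B=np.array([420,-20,200.])
go(A+(B-A)/3,r,F); go(A+(B-A)*2/3,r,F); go(B,g,F); go([460,110,170],g,F); go([495.5,210.6,110],g,F)
E
```

```text
end [0.837, -0.974, 0.071] [0.0, 0.0, 0.0]
[0.105, -0.122, 0.009, 0.0, 0.0, 0.0]
[0.209, -0.244, 0.018, 0.0, 0.0, 0.0]
[0.314, -0.365, 0.027, 0.0, 0.0, 0.0]
[0.418, -0.487, 0.036, 0.0, 0.0, 0.0]
[0.523, -0.609, 0.044, 0.0, 0.0, 0.0]
[0.628, -0.73, 0.053, 0.0, 0.0, 0.0]
[0.732, -0.852, 0.062, 0.0, 0.0, 0.0]
[0.837, -0.974, 0.071, 0.0, 0.0, 0.0]
end [0.838, -0.975, 0.069] [0.0, 0.0, 0.0]
[0.105, -0.122, 0.009, 0.0, 0.0, 0.0]
[0.21, -0.244, 0.017, 0.0, 0.0, 0.0]
[0.314, -0.366, 0.026, 0.0, 0.0, 0.0]
[0.419, -0.488, 0.034, 0.0, 0.0, 0.0]
[0.524, -0.609, 0.043, 0.0, 0.0, 0.0]
[0.628, -0.731, 0.052, 0.0, 0.0, 0.0]
[0.733, -0.853, 0.06, 0.0, 0.0, 0.0]
[0.838, -0.975, 0.069, 0.0, 0.0, 0.0]
end [0.838, -0.975, 0.068] [0.0, 0.0, -0.442]
[0.105, -0.122, 0.008, 0.0, 0.0, -0.055]
[0.21, -0.244, 0.017, 0.0, 0.0, -0.11]
[0.314, -0.366, 0.026, 0.0, 0.0, -0.166]
[0.419, -0.488, 0.034, 0.0, 0.0, -0.221]
[0.524, -0.609, 0.042, 0.0, 0.0, -0.276]
[0.628, -0.731, 0.051, 0.0, 0.0, -0.332]
[0.733, -0.853, 0.06, 0.0, 0.0, -0.387]
[0.838, -0.975, 0.068, 0.0, 0.0, -0.442]
end [0.783, 0.457, 0.2] [0.0, 0.0, -0.0]
[0.098, 0.057, 0.025, 0.0, 0.0, -0.0]
[0.196, 0.114, 0.05, 0.0, 0.0, -0.0]
[0.294, 0.171, 0.075, 0.0, 0.0, -0.0]
[0.392, 0.228, 0.1, 0.0, 0.0, -0.0]
[0.489, 0.286, 0.125, 0.0, 0.0, -0.0]
[0.587, 0.343, 0.15, 0.0, 0.0, -0.0]
[0.685, 0.4, 0.175, 0.0, 0.0, -0.0]
[0.783, 0.457, 0.2, 0.0, 0.0, -0.0]
end [0.599, 0.383, 0.4] [0.0, 0.0, -0.0]
[0.075, 0.048, 0.05, 0.0, 0.0, -0.0]
[0.15, 0.096, 0.1, 0.0, 0.0, -0.0]
[0.225, 0.144, 0.15, 0.0, 0.0, -0.0]
[0.3, 0.192, 0.2, 0.0, 0.0, -0.0]
[0.374, 0.239, 0.25, 0.0, 0.0, -0.0]
[0.449, 0.287, 0.3, 0.0, 0.0, -0.0]
[0.524, 0.335, 0.35, 0.0, 0.0, -0.0]
[0.599, 0.383, 0.4, 0.0, 0.0, -0.0]
```

Emit:
{"api": "apply_moves", "payload": {"targets": [[[1,0.105,-0.122,0.009,0,0,0],[1,0.209,-0.244,0.018,0,0,0],[1,0.314,-0.365,0.027,0,0,0],[1,0.418,-0.487,0.036,0,0,0],[1,0.523,-0.609,0.044,0,0,0],[1,0.628,-0.73,0.053,0,0,0],[1,0.732,-0.852,0.062,0,0,0],[1,0.837,-0.974,0.071,0,0,0]]]}}

```text
clock: 2.7
ee_pos: [307.1, -387.3, 220.6]
orientation: [0.0, 0.979, 0.204, 0.0]
contact_force: [0.7, -0.3, 0.0]
finger_gap: 85.1
finger_force: 0.0
```

Emit:
{"api": "apply_moves", "payload": {"targets": [[[1,0.105,-0.122,0.009,0,0,0],[1,0.21,-0.244,0.017,0,0,0],[1,0.314,-0.366,0.026,0,0,0],[1,0.419,-0.488,0.034,0,0,0],[1,0.524,-0.609,0.043,0,0,0],[1,0.628,-0.731,0.052,0,0,0],[1,0.733,-0.853,0.06,0,0,0],[1,0.838,-0.975,0.069,0,0,0]]]}}

```text
clock: 3.7
ee_pos: [363.6, -202.8, 210.3]
orientation: [0.0, 0.979, 0.205, 0.0]
contact_force: [0.6, 0.2, 0.9]
finger_gap: 85.7
finger_force: 0.0
```

Emit:
{"api": "apply_moves", "payload": {"targets": [[[1,0.105,-0.122,0.008,0,0,-0.055],[1,0.21,-0.244,0.017,0,0,-0.11],[1,0.314,-0.366,0.026,0,0,-0.166],[1,0.419,-0.488,0.034,0,0,-0.221],[1,0.524,-0.609,0.042,0,0,-0.276],[1,0.628,-0.731,0.051,0,0,-0.332],[1,0.733,-0.853,0.06,0,0,-0.387],[1,0.838,-0.975,0.068,0,0,-0.442]]]}}

```text
clock: 4.7
ee_pos: [419.9, -18.5, 200.1]
orientation: [0.0, 0.619, 0.785, 0.0]
contact_force: [0.0, 0.9, 0.3]
finger_gap: 85.3
finger_force: 0.0
```

Emit:
{"api": "apply_moves", "payload": {"targets": [[[1,0.098,0.057,0.025,0,0,0],[1,0.196,0.114,0.05,0,0,0],[1,0.294,0.171,0.075,0,0,0],[1,0.392,0.228,0.1,0,0,0],[1,0.489,0.286,0.125,0,0,0],[1,0.587,0.343,0.15,0,0,0],[1,0.685,0.4,0.175,0,0,0],[1,0.783,0.457,0.2,0,0,0]]]}}

```text
clock: 5.7
ee_pos: [460.4, 111.1, 169.8]
orientation: [-0.0, 0.621, 0.783, -0.0]
contact_force: [0.4, -0.2, 0.2]
finger_gap: 85.5
finger_force: 0.0
```

Emit:
{"api": "apply_moves", "payload": {"targets": [[[1,0.075,0.048,0.05,0,0,0],[1,0.15,0.096,0.1,0,0,0],[1,0.225,0.144,0.15,0,0,0],[1,0.3,0.192,0.2,0,0,0],[1,0.4,0.255,0.265,0,0,0],[1,0.5,0.32,0.33,0,0,0],[1,0.599,0.383,0.4,0,0,0],[1,0.599,0.383,0.4,0,0,0]]]}}

```text
clock: 6.7
ee_pos: [495.2, 211.6, 108.9]
orientation: [-0.001, 0.621, 0.784, -0.001]
contact_force: [0.5, 0.1, -0.2]
finger_gap: 85.3
finger_force: 0.0
```

Emit:
{"api": "apply_moves", "payload": {"targets": [[[1,0,0,0.1,0,0,0],[1,0,0,0.2,0,0,0],[1,0,0,0.3,0,0,0],[1,0,0,0.4,0,0,0],[1,0,0,0.48,0,0,0],[1,0,0,0.52,0,0,0],[0.5,0,0,0.52,0,0,0],[0.5,0,0,0.52,0,0,0]]]}}

```text
clock: 7.7
ee_pos: [496.1, 210.8, 32.5]
orientation: [0.0, 0.621, 0.783, 0.0]
contact_force: [0.2, 0.1, -0.1]
finger_gap: 51.6
finger_force: 0.0
```

```bash
python3 - <<'E'
from h import *
p,r=getc(); setc(p+[0,0,-78],r)
for n in("side","top"):
    im=snapshot(n); c=px(n,[497,205,50]).round().astype(int); print(c)
    cv2.imwrite(f"pics/{n}1.png",im)
a=cv2.imread("pics/side1.png")[180:280,230:355];b=cv2.imread("pics/top1.png")[215:315,160:285]
cv2.imwrite("pics/c1.png",cv2.resize(np.vstack([a,b]),None,fx=3,fy=3,interpolation=cv2.INTER_CUBIC))
E
```

```text
[289 230]
[200 270]
```

View pics/c1.png

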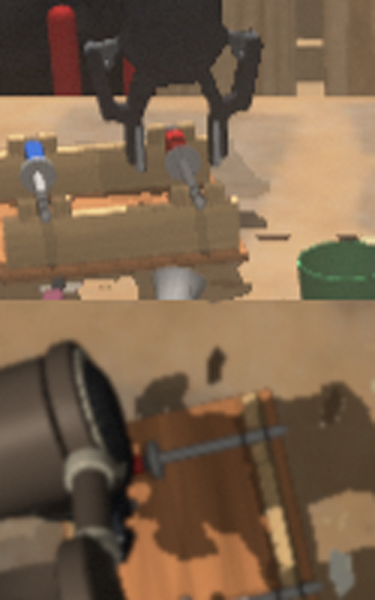

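The fingers stand on both sides of the red handle: pads at crop columns 138 and 213, handle at 178. Next I close them.

Emit:
{"api": "apply_moves", "payload": {"targets": [[[0,0,0,0,0,0,0],[0,0,0,0,0,0,0],[0,0,0,0,0,0,0],[0,0,0,0,0,0,0],[0,0,0,0,0,0,0],[0,0,0,0,0,0,0],[0,0,0,0,0,0,0],[0,0,0,-0.05,0,0,0]]]}}

```text
clock: 8.8
ee_pos: [495.4, 210.5, 39.1]
orientation: [-0.0, 0.621, 0.784, -0.0]
contact_force: [0.5, -0.7, -1.8]
finger_gap: 13.2
finger_force: 58.7
```

```bash
python3 - <<'E'
from h import *
p,r=getc(); setc(p+[0,0,7.5],r); print(p)
F=np.arange(1,9)/8
Y=83.7; M=np.array([541.5,-206.3,130]); T=gauge_tool(Y,40); ax=T.as_matrix()[:,0]; tz=T.as_matrix()[:,2]
np.save("t.npy",np.r_[M,ax,tz])
tcp=lambda s:M+ax*(33+s)+tz*19   # s: withdrawal of collar face from mouth
print(tcp(0),tcp(120),ax)
p,r=getc()
go([p[0],p[1],185],r,F)
go([510,90,240],r,F)
go([530,-20,270],gauge_tool(93,10),F)
go(tcp(125),T,F)
E
```

```text
[495.5113588  210.58714958  32.072     ]
[ 545.61420611 -169.03398726  136.6571467 ] [555.70156922 -77.66379526 213.79165986] [0.08406136 0.76141827 0.64278761]
end [0.0, 0.0, -0.97] [0.0, 0.0, 0.0]
[0.0, 0.0, -0.121, 0.0, 0.0, 0.0]
[0.0, 0.0, -0.242, 0.0, 0.0, 0.0]
[0.0, 0.0, -0.364, 0.0, 0.0, 0.0]
[0.0, 0.0, -0.485, 0.0, 0.0, 0.0]
[0.0, 0.0, -0.606, 0.0, 0.0, 0.0]
[0.0, 0.0, -0.728, 0.0, 0.0, 0.0]
[0.0, 0.0, -0.849, 0.0, 0.0, 0.0]
[0.0, 0.0, -0.97, 0.0, 0.0, 0.0]
end [-0.805, -0.089, -0.366] [0.0, 0.0, 0.0]
[-0.101, -0.011, -0.046, 0.0, 0.0, 0.0]
[-0.201, -0.022, -0.092, 0.0, 0.0, 0.0]
[-0.302, -0.033, -0.137, 0.0, 0.0, 0.0]
[-0.402, -0.044, -0.183, 0.0, 0.0, 0.0]
[-0.503, -0.056, -0.229, 0.0, 0.0, 0.0]
[-0.604, -0.067, -0.274, 0.0, 0.0, 0.0]
[-0.704, -0.078, -0.32, 0.0, 0.0, 0.0]
[-0.805, -0.089, -0.366, 0.0, 0.0, 0.0]
end [-0.744, -0.037, -0.2] [-0.005, 0.055, 0.056]
[-0.093, -0.005, -0.025, -0.001, 0.007, 0.007]
[-0.186, -0.009, -0.05, -0.001, 0.014, 0.014]
[-0.279, -0.014, -0.075, -0.002, 0.021, 0.021]
[-0.372, -0.018, -0.1, -0.002, 0.028, 0.028]
[-0.465, -0.023, -0.125, -0.003, 0.034, 0.035]
[-0.558, -0.028, -0.15, -0.004, 0.041, 0.042]
[-0.651, -0.032, -0.175, -0.004, 0.048, 0.049]
[-0.744, -0.037, -0.2, -0.005, 0.055, 0.056]
end [-0.423, 0.155, 0.284] [-0.022, 0.167, 0.048]
[-0.053, 0.019, 0.036, -0.003, 0.021, 0.006]
[-0.106, 0.039, 0.071, -0.006, 0.042, 0.012]
[-0.159, 0.058, 0.106, -0.008, 0.063, 0.018]
[-0.212, 0.078, 0.142, -0.011, 0.084, 0.024]
[-0.264, 0.097, 0.178, -0.014, 0.104, 0.03]
[-0.317, 0.116, 0.213, -0.016, 0.125, 0.036]
[-0.37, 0.136, 0.248, -0.019, 0.146, 0.042]
[-0.423, 0.155, 0.284, -0.022, 0.167, 0.048]
```

Emit:
{"api": "apply_moves", "payload": {"targets": [[[0,0,0,-0.121,0,0,0],[0,0,0,-0.242,0,0,0],[0,0,0,-0.364,0,0,0],[0,0,0,-0.485,0,0,0],[0,0,0,-0.606,0,0,0],[0,0,0,-0.728,0,0,0],[0,0,0,-0.849,0,0,0],[0,0,0,-0.97,0,0,0]]]}}

```text
clock: 9.8
ee_pos: [495.5, 210.6, 186.3]
orientation: [0.0, 0.621, 0.783, 0.0]
contact_force: [-0.1, 0.3, -0.9]
finger_gap: 13.3
finger_force: 59.2
```

Emit:
{"api": "apply_moves", "payload": {"targets": [[[0,-0.101,-0.011,-0.046,0,0,0],[0,-0.201,-0.022,-0.092,0,0,0],[0,-0.302,-0.033,-0.137,0,0,0],[0,-0.402,-0.044,-0.183,0,0,0],[0,-0.503,-0.056,-0.229,0,0,0],[0,-0.604,-0.067,-0.274,0,0,0],[0,-0.704,-0.078,-0.32,0,0,0],[0,-0.805,-0.089,-0.366,0,0,0]]]}}

```text
clock: 10.8
ee_pos: [510.2, 89.0, 240.5]
orientation: [0.0, 0.621, 0.783, 0.0]
contact_force: [-0.2, -0.2, -1.4]
finger_gap: 12.9
finger_force: 59.2
```

Emit:
{"api": "apply_moves", "payload": {"targets": [[[0,-0.093,-0.005,-0.025,-0.001,0.007,0.007],[0,-0.186,-0.009,-0.05,-0.001,0.014,0.014],[0,-0.279,-0.014,-0.075,-0.002,0.021,0.021],[0,-0.372,-0.018,-0.1,-0.002,0.028,0.028],[0,-0.465,-0.023,-0.125,-0.003,0.034,0.035],[0,-0.558,-0.028,-0.15,-0.004,0.041,0.042],[0,-0.651,-0.032,-0.175,-0.004,0.048,0.049],[0,-0.744,-0.037,-0.2,-0.005,0.055,0.056]]]}}

```text
clock: 11.8
ee_pos: [530.2, -20.9, 270.3]
orientation: [-0.063, 0.686, 0.722, 0.06]
contact_force: [-0.5, -0.4, 0.4]
finger_gap: 13.0
finger_force: 59.2
```

Emit:
{"api": "apply_moves", "payload": {"targets": [[[0,-0.053,0.019,0.036,-0.003,0.021,0.006],[0,-0.106,0.039,0.071,-0.006,0.042,0.012],[0,-0.159,0.058,0.106,-0.008,0.063,0.018],[0,-0.212,0.078,0.142,-0.011,0.084,0.024],[0,-0.264,0.097,0.178,-0.014,0.104,0.03],[0,-0.317,0.116,0.213,-0.016,0.125,0.036],[0,-0.37,0.136,0.248,-0.019,0.146,0.042],[0,-0.423,0.155,0.284,-0.022,0.167,0.048]]]}}

```text
clock: 12.8
ee_pos: [556.6, -75.0, 217.0]
orientation: [-0.229, 0.7, 0.626, 0.256]
contact_force: [-0.0, -0.1, -0.3]
finger_gap: 12.9
finger_force: 59.2
```

```bash
python3 - <<'E'
from h import *
o=observe(); p,r=getc(); print(o["clock"],o["ee_pos"].round(1),p.round(1),np.degrees((r.inv()*rot(o["orientation"])).as_rotvec()).round(2),o["finger_gap"],o["finger_force"])
for n in("side","top"):
    cv2.imwrite(f"pics/{n}2.png",snapshot(n))
t=np.load("t.npy");M,ax,tz=t[:3],t[3:6],t[6:]
x=rot(o["orientation"]).as_matrix(); tip=o["ee_pos"]-19*x[:,2]-123*x[:,0]
print("tip exp",tip.round(1),"off mouth axis",(tip-M-ax*((tip-M)@ax)).round(1), px("side",tip),px("top",tip))
a=cv2.imread("pics/side2.png")[190:310,230:355];b=cv2.imread("pics/top2.png")[190:310,300:425]
cv2.imwrite("pics/c2.png",cv2.resize(np.hstack([a,b]),None,fx=3.2,fy=3.2,interpolation=cv2.INTER_CUBIC))
E
```

```text
12.8 [556.6 -75.  217. ] [556.2 -73.8 217.1] [-0.1   0.11  0.03] 12.890966070720193 59.220067262649536
tip exp [ 544.7 -180.6  152.2] off mouth axis [ 0.4 -0.3  0.3] [292.24935199 253.09870876] [393.24008282 244.80486073]
```

View pics/c2.png

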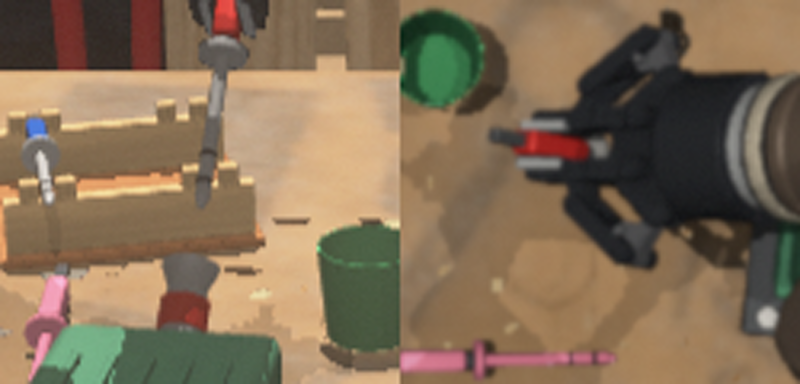

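The rod lies in line with the tube: tip at side pixel (293,254), mouth at (290,272). It is about 1.5 mm towards +x, so I shift it that much and go in.

Emit:
{"api": "apply_moves", "payload": {"targets": [[[0,-0.05,-0.01,0,0,0,0],[0,-0.1,-0.01,0,0,0,0],[0,-0.16,-0.01,0,0,0,0],[0,-0.22,-0.01,0,0,0,0],[0,-0.28,-0.01,0,0,0,0],[0,-0.34,-0.01,0,0,0,0],[0,-0.4,-0.01,0,0,0,0],[0,-0.45,-0.01,0,0,0,0]]]}}

```text
clock: 13.9
ee_pos: [548.9, -125.5, 173.2]
orientation: [-0.229, 0.7, 0.626, 0.255]
contact_force: [-0.5, 0.1, -0.4]
finger_gap: 12.8
finger_force: 59.2
```

```bash
python3 - <<'E'
from h import *
p,r=getc(); X=r.as_matrix(); setc(p+150*(X@[-.45,-.01,0]),r); p,r=getc()
o=observe(); t=np.load("t.npy");M,ax,tz=t[:3],t[3:6],t[6:]
x=rot(o["orientation"]).as_matrix(); e=o["ee_pos"]-p
print("err tool",(X.T@e).round(2),np.degrees((r.inv()*rot(o["orientation"])).as_rotvec()).round(2),"F tool",(X.T@o["contact_force"]).round(1),"torque",o["torque"].round(2))
print("s cmd",(p-M)@ax-33,"s meas",(o["ee_pos"]-M)@ax-33,o["finger_gap"])
E
```

```text
err tool [-0.69 -0.01  0.04] [0.   0.01 0.02] F tool [-0.2 -0.5  0.3] torque [-0.37  0.01 -0.01]
s cmd 57.59248606347036 s meas 56.90287585228248 12.79185406686124
```

Emit:
{"api": "apply_moves", "payload": {"targets": [[[0,-0.04,0,0,0,0,0],[0,-0.08,0,0,0,0,0],[0,-0.12,0,0,0,0,0],[0,-0.16,0,0,0,0,0],[0,-0.2,0,0,0,0,0],[0,-0.24,0,0,0,0,0],[0,-0.28,0,0,0,0,0],[0,-0.32,0,0,0,0,0]]]}}

```text
clock: 14.9
ee_pos: [544.8, -161.8, 142.5]
orientation: [-0.229, 0.7, 0.626, 0.255]
contact_force: [0.4, -0.3, -1.0]
finger_gap: 13.1
finger_force: 59.2
```

```bash
python3 - <<'E'
from h import *
p,r=getc(); X=r.as_matrix(); setc(p+150*(X@[-.32,0,0]),r); p,r=getc()
o=observe(); t=np.load("t.npy");M,ax,tz=t[:3],t[3:6],t[6:]
print("err tool",(X.T@(o["ee_pos"]-p)).round(2),np.degrees((r.inv()*rot(o["orientation"])).as_rotvec()).round(2),"F tool",(X.T@o["contact_force"]).round(1),"torque",o["torque"].round(2))
print("s cmd",(p-M)@ax-33,"s meas",(o["ee_pos"]-M)@ax-33,o["finger_gap"])
a=snapshot("side")
cv2.imwrite("pics/c3.png",cv2.resize(a[190:310,220:370],None,fx=5,fy=5,interpolation=cv2.INTER_CUBIC))
E
```

```text
err tool [-0.4  -0.    0.01] [0. 0. 0.] F tool [-0.9  0.4  0.6] torque [-0.37 -0.01 -0.01]
s cmd 9.592533406894454 s meas 9.19298538573058 13.085896969204898
```

View pics/c3.png

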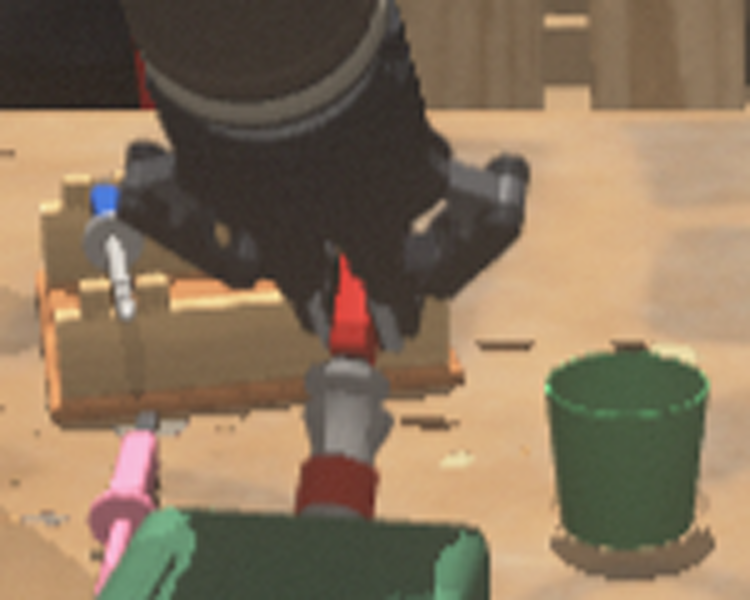

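The rod is deep in the tube, with the collar at crop (348,372) just above the mouth. I ease it onto the stop.

Emit:
{"api": "apply_moves", "payload": {"targets": [[[0,-0.02,0,0,0,0,0],[0,-0.03,0,0,0,0,0],[0,-0.04,0,0,0,0,0],[0,-0.046,0,0,0,0,0],[0,-0.052,0,0,0,0,0],[0,-0.057,0,0,0,0,0],[0,-0.062,0,0,0,0,0],[0,-0.065,0,0,0,0,0]]]}}

```text
clock: 15.95
ee_pos: [544.1, -168.4, 136.9]
orientation: [-0.229, 0.7, 0.626, 0.256]
contact_force: [-0.1, 2.0, 2.4]
finger_gap: 13.3
finger_force: 59.3
```

```bash
cat > st.py <<'E'
import sys; from h import *
d=list(map(float,sys.argv[1:4]))
p,r=getc(); X=r.as_matrix(); setc(p+150*(X@d),r); p,r=getc()
o=observe(); t=np.load("t.npy");M,ax,tz=t[:3],t[3:6],t[6:]
print("err tool",(X.T@(o["ee_pos"]-p)).round(2),np.degrees((r.inv()*rot(o["orientation"])).as_rotvec()).round(2),"F tool",(X.T@o["contact_force"]).round(1),"torque",o["torque"].round(2))
print("s cmd",(p-M)@ax-33,"s meas",(o["ee_pos"]-M)@ax-33,o["finger_gap"])
E
python3 st.py -.065 0 0
```

```text
err tool [ 0.7   0.03 -0.03] [0.01 0.1  0.  ] F tool [ 3.  -0.3 -0.6] torque [0.03 0.07 0.07]
s cmd -0.1574569764725382 s meas 0.5406073055311609 13.263313144593596
```

Emit:
{"api": "apply_moves", "payload": {"targets": [[[0,-0.004,0,0,0,0,0],[0,-0.007,0,0,0,0,0],[0,-0.01,0,0,0,0,0],[0,-0.013,0,0,0,0,0],[0,-0.016,0,0,0,0,0],[0,-0.018,0,0,0,0,0],[0,-0.02,0,0,0,0,0],[0,-0.02,0,0,0,0,0]]]}}

```text
clock: 16.95
ee_pos: [544.1, -168.5, 137.0]
orientation: [-0.231, 0.699, 0.626, 0.257]
contact_force: [-0.3, 7.0, 8.9]
finger_gap: 13.2
finger_force: 59.6
```

```bash
python3 st.py -.02 0 0
```

```text
err tool [ 3.63  0.07 -0.13] [ 0.05  0.41 -0.04] F tool [11.  -1.  -2.3] torque [ 1.46  0.08 -0.05]
s cmd -3.1574540175085275 s meas 0.46855910496444864 13.191366430999036
```

Emit:
{"api": "apply_moves", "payload": {"targets": [[[0,-0.004,0,0,0,0,0],[0,-0.008,0,0,0,0,0],[0,-0.012,0,0,0,0,0],[0,-0.016,0,0,0,0,0],[0,-0.016,0,0,0,0,0],[0,-0.016,0,0,0,0,0],[0,-0.016,0,0,0,0,0],[0,-0.016,0,0,0,0,0]]]}}

```text
clock: 17.95
ee_pos: [544.2, -168.6, 137.0]
orientation: [-0.233, 0.698, 0.626, 0.259]
contact_force: [-0.4, 10.9, 13.4]
finger_gap: 12.7
finger_force: 59.7
```

```bash
python3 st.py -.016 0 0; python3 - <<'E'
from h import *
a=snapshot("side")
cv2.imwrite("pics/c4.png",cv2.resize(a[220:310,240:350],None,fx=6,fy=6,interpolation=cv2.INTER_CUBIC))
E
```

```text
err tool [ 6.02  0.1  -0.22] [ 0.09  0.68 -0.07] F tool [16.9 -1.6 -3.3] torque [2.21 0.08 0.06]
s cmd -5.557451650337324 s meas 0.463685015905007 12.736300355578514
```

View pics/c4.png

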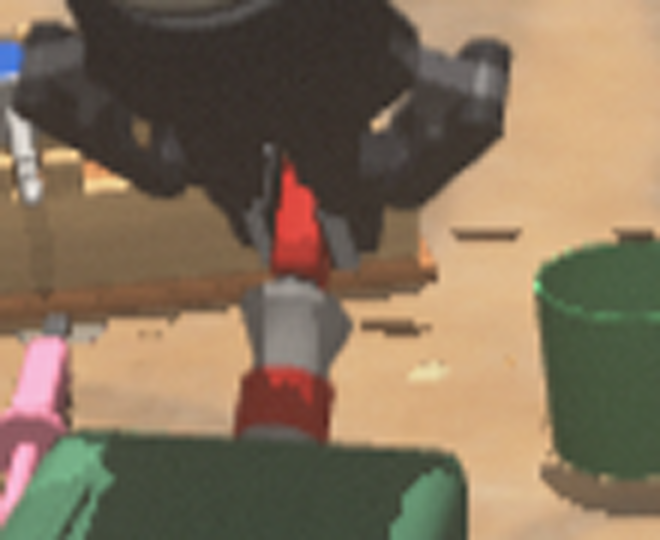

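The collar sits flush on the mouth: a hard stop at s = 0.5 mm with 17 N along the axis. Now I draw it out and bring it over the cup.

```bash
python3 - <<'E'
from h import *
p,r=getc(); X=r.as_matrix(); setc(p+150*(X@[.94,0,0]),r); print(getc()[0])
F=np.arange(1,9)/8; g=gauge_tool(90)
go([595,20,220],gauge_tool(88,15),F); go([631.3,99.4,116],g,np.r_[np.arange(1,8)/7,1])
E
```

```text
[555.55474527 -65.76643066 223.74188396]
end [0.441, 0.198, 0.403] [0.011, -0.139, -0.022]
[0.055, 0.025, 0.05, 0.001, -0.017, -0.003]
[0.11, 0.05, 0.101, 0.003, -0.035, -0.006]
[0.165, 0.074, 0.151, 0.004, -0.052, -0.008]
[0.22, 0.099, 0.202, 0.006, -0.07, -0.011]
[0.276, 0.124, 0.252, 0.007, -0.087, -0.014]
[0.331, 0.149, 0.302, 0.008, -0.104, -0.016]
[0.386, 0.173, 0.353, 0.01, -0.122, -0.019]
[0.441, 0.198, 0.403, 0.011, -0.139, -0.022]
end [0.34, 0.224, 0.809] [0.002, -0.083, -0.011]
[0.049, 0.032, 0.116, 0.0, -0.012, -0.002]
[0.097, 0.064, 0.231, 0.001, -0.024, -0.003]
[0.146, 0.096, 0.347, 0.001, -0.036, -0.005]
[0.194, 0.128, 0.462, 0.001, -0.047, -0.006]
[0.243, 0.16, 0.578, 0.001, -0.059, -0.008]
[0.291, 0.192, 0.693, 0.002, -0.071, -0.009]
[0.34, 0.224, 0.809, 0.002, -0.083, -0.011]
[0.34, 0.224, 0.809, 0.002, -0.083, -0.011]
```

Emit:
{"api": "apply_moves", "payload": {"targets": [[[0,0.05,0,0,0,0,0],[0,0.16,0,0,0,0,0],[0,0.29,0,0,0,0,0],[0,0.42,0,0,0,0,0],[0,0.55,0,0,0,0,0],[0,0.68,0,0,0,0,0],[0,0.81,0,0,0,0,0],[0,0.94,0,0,0,0,0]]]}}

```text
clock: 19.0
ee_pos: [555.7, -64.7, 224.7]
orientation: [-0.229, 0.7, 0.627, 0.255]
contact_force: [-0.3, 1.0, -0.6]
finger_gap: 13.3
finger_force: 59.2
```

Emit:
{"api": "apply_moves", "payload": {"targets": [[[0,0.055,0.025,0.05,0.001,-0.017,-0.003],[0,0.11,0.05,0.101,0.003,-0.035,-0.006],[0,0.165,0.074,0.151,0.004,-0.052,-0.008],[0,0.22,0.099,0.202,0.006,-0.07,-0.011],[0,0.276,0.124,0.252,0.007,-0.087,-0.014],[0,0.331,0.149,0.302,0.008,-0.104,-0.016],[0,0.386,0.173,0.353,0.01,-0.122,-0.019],[0,0.441,0.198,0.403,0.011,-0.139,-0.022]]]}}

```text
clock: 20.0
ee_pos: [595.0, 21.0, 220.5]
orientation: [-0.09, 0.713, 0.689, 0.094]
contact_force: [-0.9, -0.4, -1.3]
finger_gap: 12.7
finger_force: 59.2
```

Emit:
{"api": "apply_moves", "payload": {"targets": [[[0,0.049,0.032,0.116,0,-0.012,-0.002],[0,0.097,0.064,0.231,0.001,-0.024,-0.003],[0,0.146,0.096,0.347,0.001,-0.036,-0.005],[0,0.194,0.128,0.462,0.001,-0.047,-0.006],[0,0.243,0.16,0.578,0.001,-0.059,-0.008],[0,0.291,0.192,0.693,0.002,-0.071,-0.009],[0,0.34,0.224,0.809,0.002,-0.083,-0.011],[0,0.34,0.224,0.809,0.002,-0.083,-0.011]]]}}

```text
clock: 21.0
ee_pos: [630.0, 101.3, 114.8]
orientation: [-0.002, 0.706, 0.708, -0.001]
contact_force: [0.2, -0.4, -0.5]
finger_gap: 12.4
finger_force: 59.2
```

Emit:
{"api": "apply_moves", "payload": {"targets": [[[0,0,0,0,0,0,0],[0,0,0,0,0,0,0],[0,0,0,0,0,0,0],[0,0,0,0,0,0,0],[0,0,0,0,0,0,0],[0,0,0,0,0,0,0],[0,0,0,0,0,0,0],[0,0,0,0,0,0,0]]]}}

```text
clock: 22.0
ee_pos: [631.3, 99.5, 116.0]
orientation: [-0.001, 0.707, 0.707, 0.0]
contact_force: [0.2, 0.6, -1.3]
finger_gap: 12.9
finger_force: 59.2
```

```bash
python3 - <<'E'
from h import *
o=observe(); p,r=getc(); x=rot(o["orientation"]).as_matrix(); tip=o["ee_pos"]-19*x[:,2]-123*x[:,0]
print("tip exp",tip.round(1),"gauge y",x[:,0].round(3),o["finger_gap"])
for n in("side","top"):
    cv2.imwrite(f"pics/{n}5.png",snapshot(n)); print(n,px(n,tip).round(1),px(n,[631.3,-23.6,60]).round(1))
    for q in ("red_gauge_tip","red_gauge","drip_cup","oil_can","blue_gauge"):
        for d in landmark_of(q,n)[:3]: print(q,round(d["score"],2),w(n,d["position"]).round())
a=cv2.imread("pics/side5.png")[190:310,270:400];b=cv2.imread("pics/top5.png")[150:270,220:350]
cv2.imwrite("pics/c5.png",cv2.resize(np.hstack([a,b]),None,fx=3,fy=3,interpolation=cv2.INTER_CUBIC))
E
```

```text
tip exp [631.5 -23.5 134.8] gauge y [-0.001  1.     0.001] 12.933935174040665
side [346.1 229.8] [346.  265.9]
red_gauge_tip 0.5 [631. -23. 132.]
red_gauge 0.69 [435. -55.   9.]
red_gauge 0.56 [630.  71. 131.]
drip_cup 0.71 [632.  68. 134.]
drip_cup 0.58 [631. -23.  -5.]
oil_can 0.69 [ 724. -259.   -0.]
blue_gauge 0.76 [398. 150.  46.]
top [311.  200.3] [311.2 206.3]
red_gauge_tip 0.74 [ 442. -144.    3.]
red_gauge_tip 0.65 [633. -24. 136.]
red_gauge 0.78 [632.  66. 133.]
red_gauge 0.6 [436. -52.  13.]
drip_cup 0.94 [632. -22.  -2.]
oil_can 0.81 [ 723. -260.   -3.]
```

View pics/c5.png

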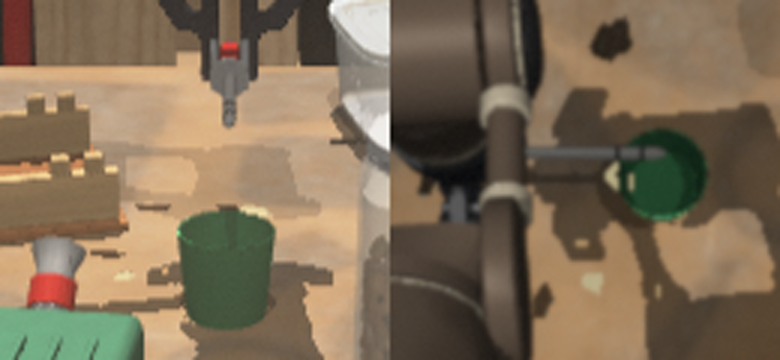

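The dipstick is held level over the cup: tip at side pixel (346,229) and top pixel (312,201), about 75 mm above the rim and centred within about 2 mm. The cup, bottle and blue dipstick have not moved.

```bash
python3 -c "
from bench import sign_off; print(sign_off())"
```

```text
the job is handed in; nothing more can be done
None
```

The job is handed in, with no verdict returned: the red dipstick was pushed down the tube until its collar stopped on the mouth, drawn right out, and is held level and still about 75 mm above the rim over the middle of the green cup.

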